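# Latch the sample tray down on the turntable

### The job

Lock the blue sample tray to the turntable with its draw latch: swing the wire loop over from the red lever, set its bar down on the keeper's ledge beyond the lip so that it will catch under the lip, then push the lever over and down past its toggle point and press it gently but firmly home (about 10 N, never more than 20 N) for half a second, then let go. Do not push hard on the keeper or tray and leave the sample fittings where they lie.

Things in the scene. Friction and masses are not known exactly. Their poses are not given: they have to be found in the camera images.
- turntable: Round grey turntable, 400 mm across, brake on (does not turn), on a base of adjustable height: its top is 45 to 55 mm above the counter. Origin 45 mm below its top, on its axis; z up; its x points from latch to tray along the latch's centre line. Latch (-x side) and tray (+x side) are centred on y = 0.
- pivot (a point): Lever pivot on the turntable, 30 mm above its top, 95 mm from the turntable's centre on its -x side; axis along turntable y; steel bracket 30 mm wide. The loop's hinge pin is on the lever 20 mm from the pivot: from the pivot, in turntable axes, it lies at 20 mm * (-cos(lever angle - 0.175), 0, sin(lever angle - 0.175)).
- lever: Latch lever with a red handle (red_handle): a bar 24 mm wide (turntable y), 8 mm thick, 24 to 78 mm from the pivot. Origin on the pivot. Lever angle: 0 = closed, flat, pointing to turntable -x (axes then the turntable's); it opens about +y; pi/2 = handle straight up; most 1.95. Stays where left (0.035 N m friction); starts at 0.3 to 0.8 rad. Hard stop at 0.
- handle_tip (a point): Middle of the handle's outer end, 78 mm from the pivot, half way through its thickness (4 mm under its upper face); level with the pivot when closed. With the loop hooked, closing meets resistance (about 5 N here) from about 0.9 rad down to the toggle point at 0.175 rad; past it the lever is drawn shut by itself.
- loop: Wire loop of the latch, hinged on a pin carried by the lever (origin on the pin). It starts tipped back over the handle, resting on a stop about 27 degrees off the handle (it goes no nearer); the bar swings up, over and down to the keeper. Nearly free: falls by its weight.
- loop_bar (a point): Middle of the cross bar at the loop's end: round steel, 8 mm thick, along turntable y, 70 mm from the loop's pin, with a flat brass boss 14 mm across on each end. Pinch it over the boss ends, 50 mm apart along turntable y (33 mm free between the wires); it may slip while it turns in the fingers. Pulling the bar turns the lever too, so it can reach 50 to 90 mm from the pivot.
- tray: Blue divided tray, 175 x 200 mm, with a steel keeper hook 24 mm wide standing out from it towards the latch at pivot height: a level ledge ends in an upright, whose top lip turns back 6 mm towards the tray. The latch draws the tray about 6 mm towards the pivot; its rubber buffers push back 14 N per mm. Origin: on the turntable's top, over its centre.
- keeper_seat (a point): Centre of the bar when hooked: against the upright, on the ledge, under the lip; 56 mm from the pivot to +x, same height, tray not drawn. From it (turntable axes): ledge top z -4 mm, x -11 to +36; upright's face x -4; lip ends at x +2, z +6 to +10. So the bar goes down freely 7 to 17 mm beyond the seat (+x), then is pulled under the lip as the lever closes. Tray wall: x +34, top z +14.
- conduit_body: Bystander in the tray: silver die-cast conduit body 97 x 34 x 38 mm. Origin under its centre.
- photocell: Bystander in the tray: black plastic photocell 48 mm across, 45 mm high. Origin under its centre.
- cover: Bystander in the tray: steel bell box cover 114 x 70 x 8 mm. Origin under its centre.
- washer0: Bystander in the tray: zinc reducing washer 32 mm across, 3 mm thick.
- washer1: Bystander in the tray: zinc reducing washer like washer0.
- washer2: Bystander in the tray: zinc reducing washer like washer0.
- fan_box: Bystander on the counter: cream plastic ceiling fan box, open pot 100 mm across, 40 mm high. Origin under its centre.

How it is judged (in metres and radians):
On the way, in this order (a step that is already met when the one before it is completed fails the run):
1. the loop's bar lies on the keeper's ledge on the tray side of the upright, the handle's end still more than 45 mm above the pivot (z of handle_tip in the frame of pivot above 0.045 m and x of loop_bar in the frame of keeper_seat between -0.003 and 0.022 m and z of loop_bar in the frame of keeper_seat between -0.004 and 0.004 m), for 0.2 s.
2. the lever is pressed home (its end within 4 mm of closed) by the fingers with more than 5 N for 0.2 s, the loop hooked and the tray drawn in by more than 4 mm (z of handle_tip in the frame of pivot below 0.004 m and contact force between the fingers and red_handle above 5 N and x of keeper_seat in the frame of pivot below 0.052 m), for 0.2 s.
At the end, for the whole second after the job is handed in: The lever lies closed (its end less than 4 mm above the pivot's height), the loop's bar is under the keeper's lip within 4 mm of its seat lengthwise and 5 mm in height, the tray is drawn in so that the seat is less than 52 mm from the pivot (z of handle_tip in the frame of pivot below 0.004 m and x of keeper_seat in the frame of pivot below 0.052 m and x of loop_bar in the frame of keeper_seat between -0.004 and 0.004 m and z of loop_bar in the frame of keeper_seat between -0.005 and 0.005 m); the robot touches nothing.
It fails at once if the handle is pushed with more than 22 N (contact force between the fingers and red_handle above 22 N).
It fails at once if the fingers push on the keeper or tray with more than 15 N (contact force between the fingers and tray above 15 N).
It fails at once if a sample fitting is displaced by more than 30 mm (distance of any of conduit_body, photocell, cover, washer0, washer1, washer2, fan_box from where it was at the start of the episode above 0.03 m).
It also fails if it takes over 70 s, if anything falls off the work surface, if the arm or the gripper's body presses on something with over 40 N, if the wrist force passes 120 N, or if a joint passes its speed limit or range.

### The arm

A 6-joint arm with a two-finger parallel gripper is mounted at the origin on the work surface. World frame = base frame: x ahead of the robot, y to its left, z up, the work surface at z = 0. Lengths are in mm, angles in rad, forces in N, time in s.
With the tool pointing down it reaches from about 350 to 875 mm from the base axis. Payload 4.2 kg.
Tool frame: the origin (TCP) lies at the very end of the fingers, on their centre line; the grasp point (between the pads) lies 19 mm behind it; z points along the fingers, y is the line along which they close (so a half turn about z gives the same grasp; the last joint's range is limited). The gripper opens to 85 mm and grips with 20 to 120 N. Pads are 22 mm wide; open, the fingers measure 114 mm over their backs; the gripper's body (76 mm by 85 mm) begins 54 mm behind the grasp point. The pads swing forward as they close: fully open they stand 13 mm farther back than shut.
Start: joints at [1.605, 0.385, 0.008, 0, -1.194, -0.259], TCP at [139.288, 609.26, 231.312] pointing down, gripper open.
Joint ranges: [-3.14, 3.14], [-1.21, 2.06], [-1.07, 1.41], [-3.16, 2.05], [-2.99, -0.16], [-3.1, 3.1]. Speed limits (rad/s): [2.79, 2.79, 3.14, 3.14, 3.14, 3.14].

### API

Orientations are given as a unit quaternion [x, y, z, w].
In Python, from bench import arm, optics gives the robot as it stands. The module is installed in compiled form; this text tells all that it offers.
- The arm moves only by the tool step_arm, never from a script. Its argument "motion" is a list of rows, each an object with "dr": the turn, a rotation vector about the tool's x, y, z in units of 8 degrees (1.0 is 8 degrees), a list of three; "slide": the shift along the tool's x, y, z in mm, a list of three; "jaw": the finger opening in mm, from 0 to 85.4. A call has exactly 8 rows; each row is the pose to reach, as a shift and turn from the pose commanded when the call began, along the tool's axes at that moment; what a row does not reach only later rows make up. A row lasts 1/8 s, in which the tool goes at most 62.5 mm and 10.7 degrees, less where a joint would pass 70% of its speed; a pose out of reach is approached as far as the arm can. A call with a gripper value outside its range is refused whole. The fingers move at their own pace and stop on an object; the grip force is fixed at half the most. Time passes only in rows, so rows that repeat a pose let the fingers close, or fill a call up. It gives the time, the measured TCP pose, the force, the opening and the grip force at its end, in the units of the state.
- arm.read_state(): the state, without advancing time (a new reading comes with each control period).
- optics.get_image(name): name is "scene" or "side" or "wrist"; returns the picture (480x640x3 uint8, blue, green, red); there is no depth.
- optics.camera_info(name): a dict with "camera_matrix" (3x3 intrinsics, pixels), "view" (4x4, takes a point from world to camera coordinates); the wrist camera has in their place "T_tool_cam" (4x4, takes a point from camera to tool coordinates, whose origin is the TCP and whose axes are the flange's). Camera axes: x right, y up, looking along -z (the intrinsics and any distortion apply to the point x, -y, -z); pixel columns grow to the right and rows downward; lengths in mm; the calibration is good to about 2 mm. A picture is of the moment at which its call begins: read the wrist's pose just before it. camera_info takes no time and is no camera call.
- arm.job_done(): hands the job in; it is judged then, once.
The state is a dict: "clock": time; "joints": joint angles; "joint_vel": joint speeds; "joint_efforts": joint torques, N m; "position": TCP position; "ee_rot": TCP orientation; "contact_force": force on the tool from outside, world axes, zero at the start; "wrist_torque": the same for the moment, N m; "gripper_width": finger opening in mm; "grasp_force": force on a finger pad.
Only numpy, scipy, OpenCV 4.12 (cv2) and the standard library are available. Lean on these libraries where they do the work, as an engineer would, in place of code of your own. Each camera call takes 0.05 s, during which the arm holds its last target. There are 200 camera calls.

## Working session

There is one attempt and no reset: what is moved stays moved. The work goes in short steps, Python scripts to look and compute and a tool call to move; the robot and the scene stay as the last step left them, time stands still between calls to the robot, and variables do not carry over. Pictures are saved under pics/ and viewed, at most 10 in all, crops included, and the job is handed in when it is done.

Besides the shell and the picture viewer there is one more tool, called after "Emit:" as name([rows], argument=value, ...), one row to a line, values as JSON. step_arm: Moves the arm, as the interface text tells. Its arguments: {"type":"object","properties":{"motion":{"type":"array","items":{"type":"object","properties":{"dr":{"type":"array","items":{"type":"number"}},"slide":{"type":"array","items":{"type":"number"}},"jaw":{"type":"number"}}}}},"required":["motion"]}

```bash
mkdir -p pics; cat > h.py <<'E'
import numpy as np, cv2
from bench import arm, optics
from scipy.spatial.transform import Rotation as R
def cam(name, st=None):
    c=optics.camera_info(name); K=np.array(c["camera_matrix"])
    if name=="wrist":
        st=st or arm.read_state(); T=np.eye(4); T[:3,:3]=R.from_quat(st["ee_rot"]).as_matrix(); T[:3,3]=st["position"]
        V=np.linalg.inv(T@np.array(c["T_tool_cam"]))
    else: V=np.array(c["view"])
    return K,V,c
def ray(KV,uv):
    K,V=KV[:2]; d=np.linalg.inv(K)@[uv[0],uv[1],1]; d=np.array([d[0],-d[1],-d[2]])
    T=np.linalg.inv(V); return T[:3,3], T[:3,:3]@d
def plane(KV,uv,z):
    o,d=ray(KV,uv); return o+d*(z-o[2])/d[2]
def proj(KV,p):
    K,V=KV[:2]; q=V@np.append(p,1); q=K@[q[0],-q[1],-q[2]]; return q[:2]/q[2]
def tri(a,b):
    A=np.zeros((3,3));y=np.zeros(3)
    for o,d in (a,b):
        d=d/np.linalg.norm(d);P=np.eye(3)-np.outer(d,d);A+=P;y+=P@o
    p=np.linalg.solve(A,y); return p,[np.linalg.norm(np.cross(p-o,d/np.linalg.norm(d))) for o,d in (a,b)]
E
python3 - <<'E'
from h import *
np.set_printoptions(precision=2,suppress=True)
st=arm.read_state(); print({k:np.round(v,3) for k,v in st.items()})
for n in("scene","side","wrist"):
    k=cam(n); print(n,{a:b for a,b in k[2].items() if a not in("view",)}); print(np.linalg.inv(k[1]))
    cv2.imwrite(f"pics/{n}0.png",optics.get_image(n))
E
```

```text
{'clock': np.float64(0.0), 'joints': array([ 1.6 ,  0.39,  0.01, -0.  , -1.19, -0.26]), 'joint_vel': array([-0.,  0.,  0., -0.,  0.,  0.]), 'joint_efforts': array([  0.  , -39.23,  18.84,   4.19,  -0.01,  -0.  ]), 'position': array([139.18, 608.7 , 230.24]), 'ee_rot': array([ 0.99, -0.11, -0.  ,  0.  ]), 'contact_force': array([0.71, 0.33, 0.05]), 'wrist_torque': array([0.05, 0.05, 0.  ]), 'grasp_force': np.float64(0.0), 'gripper_width': np.float64(85.42)}
scene {'camera_matrix': array([[599.94,   0.  , 320.86],
       [  0.  , 599.94, 236.35],
       [  0.  ,   0.  ,   1.  ]])}
[[  -0.61   -0.66    0.43 1126.41]
 [   0.79   -0.51    0.34  606.45]
 [  -0.01    0.55    0.83 1150.45]
 [   0.      0.      0.      1.  ]]
side {'camera_matrix': array([[534.71,   0.  , 318.78],
       [  0.  , 534.71, 245.26],
       [  0.  ,   0.  ,   1.  ]])}
[[ -0.85   0.35  -0.39 224.62]
 [ -0.52  -0.57   0.64 778.19]
 [  0.01   0.74   0.67 703.55]
 [  0.     0.     0.     1.  ]]
wrist {'camera_matrix': array([[368.19,   0.  , 314.97],
       [  0.  , 368.19, 240.39],
       [  0.  ,   0.  ,   1.  ]]), 'T_tool_cam': array([[  -0.  ,    0.95,    0.32,   81.59],
       [   1.  ,    0.  ,   -0.  ,    0.14],
       [  -0.  ,    0.32,   -0.95, -142.62],
       [   0.  ,    0.  ,    0.  ,    1.  ]])}
[[ -0.22   0.92   0.31 218.74]
 [ -0.97  -0.21  -0.07 590.71]
 [  0.    -0.32   0.95 372.95]
 [  0.     0.     0.     1.  ]]
```

View pics/scene0.png

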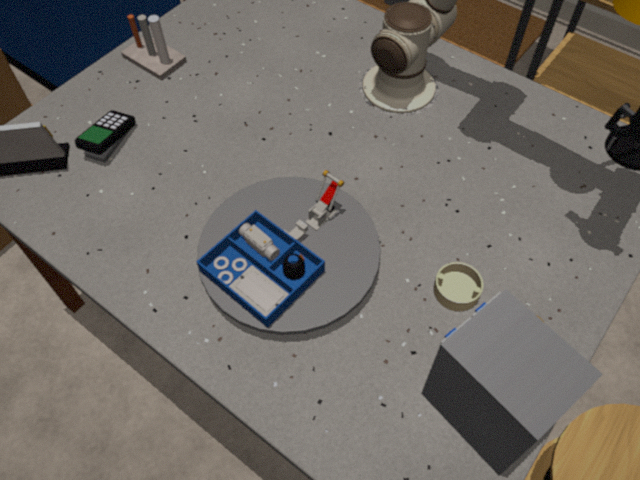

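View pics/side0.png

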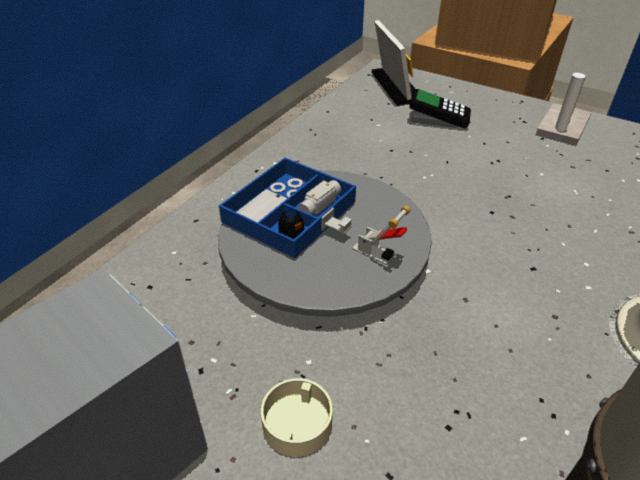

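```bash
cat > m.py <<'E'
from h import *
np.set_printoptions(precision=1,suppress=True)
S=cv2.imread("pics/scene0.png");D=cv2.imread("pics/side0.png")
a=cv2.resize(S[160:250,270:370],None,fx=6,fy=6,interpolation=cv2.INTER_CUBIC)
b=cv2.resize(D[190:280,310:430],None,fx=6,fy=6,interpolation=cv2.INTER_CUBIC)[:, :]
cv2.imwrite("pics/crop1.png",cv2.resize(a,(400,360))); c=np.hstack([cv2.resize(a,(400,360)),cv2.resize(b,(400,300)) if 0 else cv2.copyMakeBorder(cv2.resize(b,(400,300)),0,60,0,0,cv2.BORDER_CONSTANT)])
cv2.imwrite("pics/crop1.png",c)
for n,I in(("scene",S),("side",D)):
    H=cv2.cvtColor(I,cv2.COLOR_BGR2HSV)
    for nm,lo,hi in(("red",(0,170,90),(6,255,255)),("brass",(12,110,120),(32,255,255)),("blue",(105,150,60),(120,255,255))):
        m=cv2.inRange(H,lo,hi); k,l,s,ce=cv2.connectedComponentsWithStats(m)
        for i in range(1,k):
            x,y=ce[i]
            if s[i,4]>=(500 if nm=="blue" else 4) and 190<x<440 and 150<y<330:
                print(n,nm,s[i],ce[i])
                if nm=="blue":
                    h=cv2.convexHull(np.argwhere(l==i)[:,::-1].astype(np.int32)); print(cv2.approxPolyDP(h,4,True)[:,0].tolist())
                if nm=="red":
                    print(cv2.boxPoints(cv2.minAreaRect(np.argwhere(l==i)[:,::-1].astype(np.float32))))
E
python3 m.py
```

```text
scene red [321 181  17  24 169] [329.1 192.9]
[[320.  200. ]
 [330.2 179.6]
 [338.2 183.6]
 [328.  204. ]]
scene brass [323 170   5   5  17] [325. 172.]
scene brass [338 180   5   5  17] [340. 182.]
scene blue [ 197  211  127  109 2540] [262.6 260.7]
[[323, 264], [278, 315], [264, 319], [197, 261], [256, 211]]
side red [381 227  26  11 154] [394.5 232. ]
[[380.  229.9]
 [405.8 226.4]
 [406.8 234.1]
 [381.1 237.5]]
side brass [312 194   3   2   5] [312.8 194.4]
side brass [403 206   7   5  22] [406.3 207.7]
side brass [390 219   8   6  28] [393.7 221. ]
side blue [ 220  158  136   99 2946] [282.6 207.8]
[[355, 186], [293, 256], [221, 217], [223, 202], [284, 158]]
```

View pics/crop1.png

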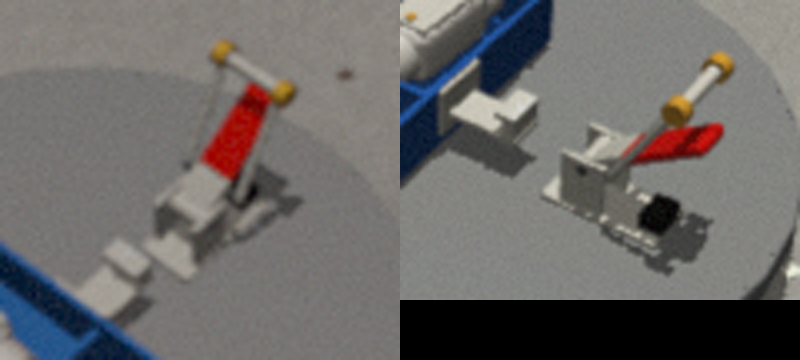

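```bash
cat > m2.py <<'E'
from h import *
np.set_printoptions(precision=1,suppress=True)
s=cam("scene");d=cam("side")
def T(u,v):
    p,e=tri(ray(s,u),ray(d,v)); print(p,np.round(e,1)); return p
print("match1");A=T((325,172),(406.3,207.7));B=T((340,182),(393.7,221));print(np.linalg.norm(A-B))
print("match2");T((325,172),(393.7,221));T((340,182),(406.3,207.7))
# handle outer end: scene crop (258,92)/4 ; side crop(712,130)
cs=lambda x,y:(270+x/4,160+y/4); cd=lambda x,y:(310+(x-400)*.3,190+y*.3)
print("tip");T(cs(258,92),cd(717,134))
print("handle root");T(cs(217,168),cd(642,155))
print("lip mid");T(cs(128,255),cd(517,105))
print("lip far edge(left)");T(cs(120,242),cd(527,97))
# table plane 50
print([plane(s,cs(*c),50) for c in((0,72),)])
E
python3 m2.py
```

```text
match1
[467.7  99.1 152.9] [1.2 1.2]
[470.3 141.5 152.8] [0.9 0.9]
42.43501877527062
match2
[473.  108.8 142.4] [14. 14.]
[465.4 133.2 164.4] [15.5 15.5]
tip
[458.  117.6 120.7] [1.9 1.9]
handle root
[495.9 118.8  90.9] [1. 1.]
lip mid
[571.8 116.9  90.9] [0.5 0.5]
lip far edge(left)
[569.2 109.6  93. ] [0. 0.]
[array([494.3, -43.6,  50. ])]
```

```bash
cat >> h.py <<'E'
def rel(p0,R0,p1,R1):
    return np.round(R0.inv().apply(np.array(p1)-p0),1), np.round((R0.inv()*R1).as_rotvec()/np.deg2rad(8),2)
def down(psi):  # tool down, tool x at yaw psi
    return R.from_matrix(np.array([[np.cos(psi),np.sin(psi),0],[np.sin(psi),-np.cos(psi),0],[0,0,-1]]))
E
python3 - <<'E'
from h import *
st=arm.read_state();R0=R.from_quat(st["ee_rot"]);print(R0.as_matrix().round(4))
s=cam("scene")
for z in (96,):
  c=[plane(s,u,z) for u in((323,264),(256,211),(197,261))]
  print(np.round(c,1)); 
  e1=c[1]-c[0]; e2=c[2]-c[1]; print(np.linalg.norm(e1),np.linalg.norm(e2),np.arctan2(-e1[1],-e1[0]),np.arctan2(e2[1],e2[0]))
print(rel(np.array([139.288,609.26,231.312]),R0,[485,119,235],down(-0.05)))
E
```

```text
[[ 9.748e-01 -2.230e-01 -3.000e-04]
 [-2.230e-01 -9.748e-01 -1.700e-03]
 [ 1.000e-04  1.700e-03 -1.000e+00]]
[[626.9 216.8  96. ]
 [609.4  19.3  96. ]
 [779.3   6.9  96. ]]
198.26001427398808 170.3431553760343 1.4826243930448044 -0.07290660147208027
(array([446.3, 400.8,  -3. ]), array([ 0.01,  0.  , -1.25]))
```

Emit:
step_arm([
  {"dr":[0,0,-0.1],"slide":[25,22,0],"jaw":85},
  {"dr":[0,0,-0.2],"slide":[65,58,0],"jaw":85},
  {"dr":[0,0,-0.35],"slide":[105,94,0],"jaw":85},
  {"dr":[0,0,-0.5],"slide":[146,131,0],"jaw":85},
  {"dr":[0,0,-0.6],"slide":[187,168,0],"jaw":85},
  {"dr":[0,0,-0.75],"slide":[228,205,0],"jaw":85},
  {"dr":[0,0,-0.9],"slide":[268,241,0],"jaw":85},
  {"dr":[0,0,-1.04],"slide":[308,277,0],"jaw":85},
])

```text
clock: 1.15
position: [378.4, 269.0, 231.3]
ee_rot: [0.999, -0.039, 0.0, -0.0]
contact_force: [0.9, 0.6, -0.2]
gripper_width: 85.1
grasp_force: 0.0
```

```bash
python3 - <<'E'
from h import *
st=arm.read_state();R0=R.from_quat(st["ee_rot"]);print(st["clock"],st["position"])
p0=np.array([139.288,609.26,231.312])+R.from_quat([.99368,-.11219,0,0]).apply([308,277,0]);print(p0,R0.as_matrix().round(3))
print(rel(p0,R0,[485,119,231],down(-0.08)))
E
```

```text
1.15 [378.40515077 268.95003543 231.33281071]
[377.77326963 270.5598728  231.312     ] [[ 0.997 -0.078  0.   ]
 [-0.078 -0.997  0.   ]
 [ 0.    -0.    -1.   ]]
(array([118.8, 142.7,   0.3]), array([-0.  , -0.  ,  0.01]))
```

Emit:
step_arm([
  {"dr":[0,0,0],"slide":[24,29,0],"jaw":85},
  {"dr":[0,0,0],"slide":[52,62,0],"jaw":85},
  {"dr":[0,0,0],"slide":[80,96,0],"jaw":85},
  {"dr":[0,0,0],"slide":[105,126,0],"jaw":85},
  {"dr":[0,0,0],"slide":[119,143,0],"jaw":85},
  {"dr":[0,0,0],"slide":[119,143,0],"jaw":85},
  {"dr":[0,0,0],"slide":[119,143,0],"jaw":85},
  {"dr":[0,0,0],"slide":[119,143,0],"jaw":85},
])

```text
clock: 2.15
position: [484.6, 119.2, 231.3]
ee_rot: [0.999, -0.039, -0.0, -0.0]
contact_force: [0.2, 0.3, 0.1]
gripper_width: 84.9
grasp_force: 0.0
```

```bash
python3 - <<'E'
from h import *
st=arm.read_state();I=optics.get_image("wrist");cv2.imwrite("pics/w1.png",I)
import json;json.dump({k:np.array(st[k]).tolist() for k in("position","ee_rot")},open("w1.json","w"))
print(st["position"],st["joint_vel"])
H=cv2.cvtColor(I,cv2.COLOR_BGR2HSV)
for nm,lo,hi in(("red",(0,170,90),(6,255,255)),("brass",(12,110,120),(32,255,255))):
    k,l,s,ce=cv2.connectedComponentsWithStats(cv2.inRange(H,lo,hi))
    for i in range(1,k):
        if s[i,4]>15: print(nm,s[i],ce[i])
E
```

```text
[484.61045547 119.22571839 231.32819146] [ 0.00170885  0.00042596  0.0010311  -0.00011317 -0.00117397  0.00234835]
red [ 295  209   30   61 1796] [309.30122494 239.38530067]
brass [208   9  22  10 116] [218.6637931  13.5      ]
brass [335 269  12  17 177] [340.98305085 277.37853107]
brass [270 271  13  16 180] [276.15555556 277.98888889]
```

View pics/w1.png

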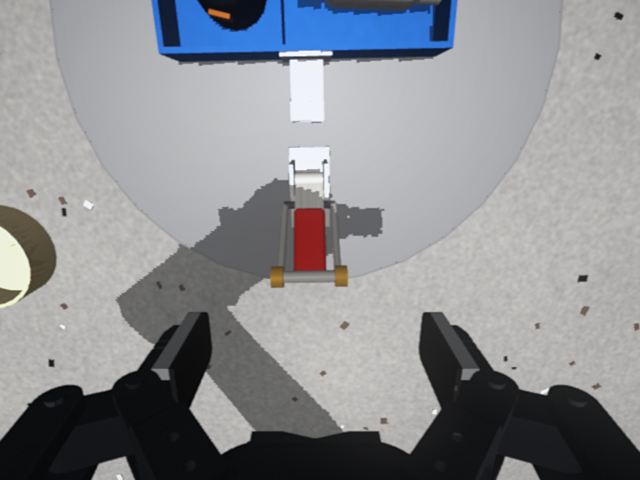

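```bash
python3 - <<'E'
from h import *
import json
np.set_printoptions(precision=1,suppress=True)
st=json.load(open("w1.json"));w=cam("wrist",st);s=cam("scene");d=cam("side")
for wu,su,du in(((276.2,278),(325,172),(406.3,207.7)),((341,277.4),(340,182),(393.7,221)),((341,277.4),(325,172),(406.3,207.7)),((276.2,278),(340,182),(393.7,221))):
    print(tri(ray(w,wu),ray(s,su)),tri(ray(w,wu),ray(d,du))[0])
for z in(77,81,91): print(z,"keeper near",plane(w,(307,122),z),"keeper sides",plane(w,(290,110),z)[1],plane(w,(324,110),z)[1])
print("tray wall z=95",plane(w,(160,54),95),plane(w,(448,48),95))
print("bracket tray-side edge z50/75",plane(w,(309,148),50),plane(w,(309,148),75),"pt",plane(w,(309,160),81))
print("handle root/tip mid", plane(w,(309.5,209),100),plane(w,(309,271),120))
I=cv2.imread("pics/w1.png");a=I[40:300,250:370];cv2.imwrite("pics/crop2.png",cv2.resize(np.hstack([a[:130],a[130:]]),None,fx=3.3,fy=3.3,interpolation=cv2.INTER_CUBIC))
E
```

```text
(array([503.7, 133.9, 218.2]), [np.float64(7.055847889647721), np.float64(7.055847889647544)]) [465.8 136.7 176. ]
(array([420.4, 101.9,  68.1]), [np.float64(4.636672910480944), np.float64(4.636672910481149)]) [469.2 110.9 138.7]
(array([468.8, 103. , 157.3]), [np.float64(2.5441025638455517), np.float64(2.544102563845627)]) [465.8 103.5 157.5]
(array([471.5, 144.6, 157.4]), [np.float64(2.2691038152427803), np.float64(2.26910381524283)]) [468.6 145.3 157. ]
77 keeper near [561.6 119.3  77. ] keeper sides 131.41252470893818 105.64175969933899
81 keeper near [561.6 119.2  81. ] keeper sides 131.1622777326042 105.73865652766882
91 keeper near [561.8 119.   91. ] keeper sides 130.53666029176918 105.98089859849341
tray wall z=95 [613.8 215.2  95. ] [602.   19.3  95. ]
bracket tray-side edge z50/75 [539.9 120.   50. ] [541.9 119.4  75. ] pt [533.3 120.   81. ]
handle root/tip mid [498.7 122.3 100. ] [456.1 125.9 120. ]
```

View pics/crop2.png

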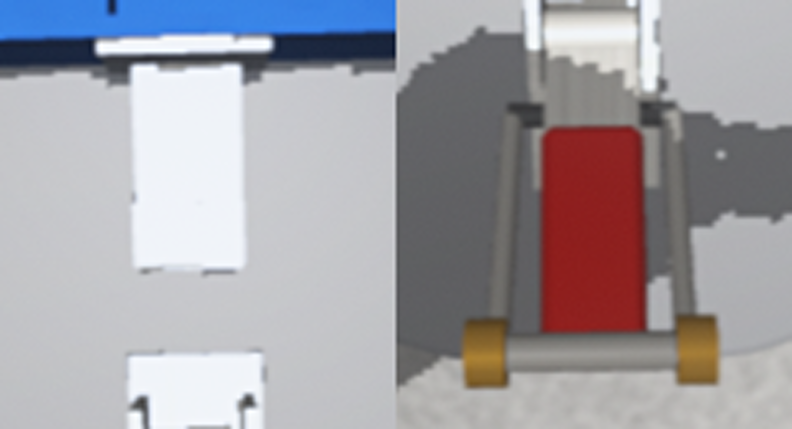

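Emit:
step_arm([
  {"dr":[0,0,0],"slide":[-8,-1,10],"jaw":80},
  {"dr":[0,0,-0.1],"slide":[-15.6,-2.7,25],"jaw":75},
  {"dr":[0,0,-0.1],"slide":[-15.6,-2.7,45],"jaw":70},
  {"dr":[0,0,-0.1],"slide":[-15.6,-2.7,65],"jaw":70},
  {"dr":[0,0,-0.1],"slide":[-15.6,-2.7,75],"jaw":70},
  {"dr":[0,0,-0.1],"slide":[-15.6,-2.7,75],"jaw":70},
  {"dr":[0,0,-0.1],"slide":[-15.6,-2.7,75],"jaw":70},
  {"dr":[0,0,-0.1],"slide":[-15.6,-2.7,75],"jaw":70},
])

```text
clock: 3.2
position: [470.1, 122.8, 157.0]
ee_rot: [0.999, -0.033, 0.001, -0.0]
contact_force: [-0.4, 0.1, -0.6]
gripper_width: 70.1
grasp_force: 0.0
```

```bash
python3 - <<'E'
from h import *
np.set_printoptions(precision=1,suppress=True)
st=arm.read_state();I=optics.get_image("wrist");cv2.imwrite("pics/w2.png",I)
w=cam("wrist",st);print(st["position"],R.from_quat(st["ee_rot"]).as_matrix()[:,0])
H=cv2.cvtColor(I,cv2.COLOR_BGR2HSV)
k,l,s,ce=cv2.connectedComponentsWithStats(cv2.inRange(H,(12,110,90),(32,255,255)))
for i in range(1,k):
    if s[i,4]>60: print(s[i],ce[i],plane(w,ce[i],155))
print("tcp proj",proj(w,st["position"]))
E
```

```text
[470.1 122.8 157. ] [ 1.  -0.1  0. ]
[349 299  19  30 517] [358.1 314.1] [466.7 103.7 155. ]
[255 301  19  28 504] [263.9 314.6] [469.2 145.6 155. ]
tcp proj [315. 312.]
```

View pics/w2.png

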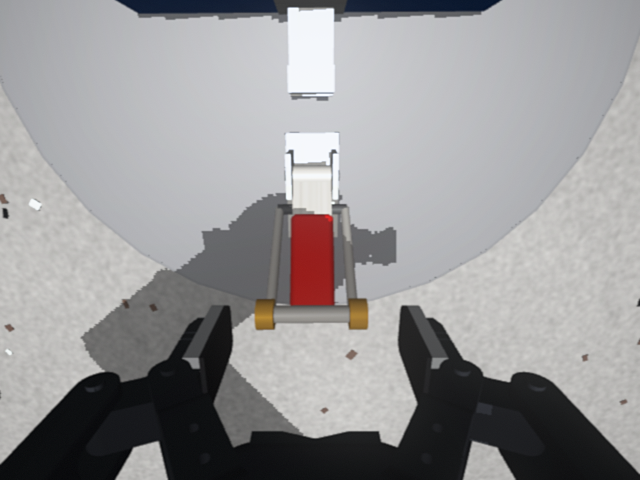

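Emit:
step_arm([
  {"dr":[0,0,0],"slide":[-2.5,-1.6,8],"jaw":70},
  {"dr":[0,0,0],"slide":[-2.5,-1.6,18],"jaw":70},
  {"dr":[0,0,0],"slide":[-2.5,-1.6,24],"jaw":65},
  {"dr":[0,0,0],"slide":[-2.5,-1.6,24],"jaw":58},
  {"dr":[0,0,0],"slide":[-2.5,-1.6,24],"jaw":52},
  {"dr":[0,0,0],"slide":[-2.5,-1.6,24],"jaw":46},
  {"dr":[0,0,0],"slide":[-2.5,-1.6,24],"jaw":44},
  {"dr":[0,0,0],"slide":[-2.5,-1.6,24],"jaw":44},
])

```text
clock: 4.25
position: [467.5, 124.4, 132.5]
ee_rot: [0.999, -0.033, 0.0, -0.0]
contact_force: [-0.2, 0.9, -0.2]
gripper_width: 48.3
grasp_force: 61.9
```

```bash
python3 - <<'E'
from h import *
np.set_printoptions(precision=1,suppress=True)
st=arm.read_state();I=optics.get_image("wrist");cv2.imwrite("pics/w3.png",I)
print(st["position"],st["contact_force"],st["gripper_width"],st["grasp_force"],R.from_quat(st["ee_rot"]).as_matrix())
w=cam("wrist",st)
H=cv2.cvtColor(I,cv2.COLOR_BGR2HSV)
k,l,s,ce=cv2.connectedComponentsWithStats(cv2.inRange(H,(12,110,90),(32,255,255)))
for i in range(1,k):
    if s[i,4]>60: print(s[i],ce[i],plane(w,ce[i],153))
E
```

```text
[467.5 124.4 132.5] [-0.2  0.9 -0.2] 48.27391759928917 61.88289999961853 [[ 1.  -0.1  0. ]
 [-0.1 -1.   0. ]
 [ 0.  -0.  -1. ]]
[359 323  22  35 703] [369.3 339.8] [465.7 103.5 153. ]
[250 324  21  34 646] [260.  340.6] [468.1 145.6 153. ]
```

View pics/w3.png

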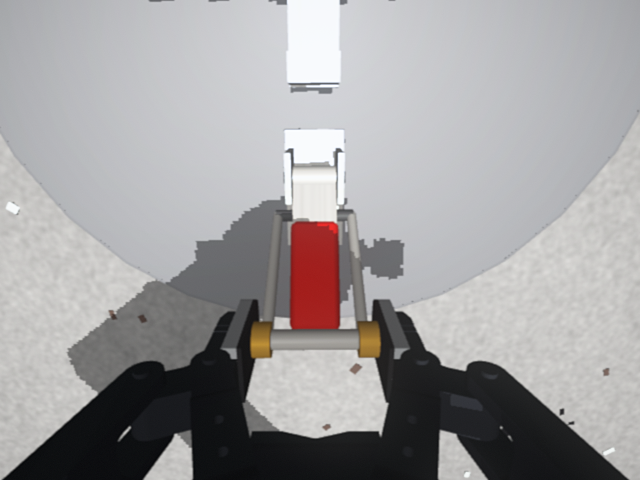

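```bash
python3 - <<'E'
import numpy as np
b0=np.array([-50.5,71]);
th=np.linspace(np.arctan2(71,50.5),2.72,11)
r=np.interp(th,[th[0],2.72],[87.1,73])
for t,q in zip(th,r):
    c=(q*q-5300)/2800; ph=np.arccos(np.clip(c,-1,1)); b=t-np.arctan2(70*np.sin(ph),20+70*np.cos(ph))
    p=q*np.array([-np.cos(t),np.sin(t)]); print(np.round(p,1),"slide x,z",np.round([p[0]-b0[0],-(p[1]-b0[1])],1),"a %.2f phi %.2f"%(b+.175,ph))
E
```

```text
[-50.5  71. ] slide x,z [0. 0.] a 0.65 phi 0.62
[-36.6  77.5] slide x,z [13.9 -6.5] a 0.71 phi 0.75
[-22.1  81.3] slide x,z [ 28.4 -10.3] a 0.79 phi 0.87
[-7.3 82.5] slide x,z [ 43.2 -11.5] a 0.88 phi 0.98
[ 7.2 81.1] slide x,z [ 57.7 -10.1] a 0.98 phi 1.07
[21.  77.2] slide x,z [71.5 -6.2] a 1.08 phi 1.16
[33.7 71.1] slide x,z [84.2 -0.1] a 1.18 phi 1.25
[44.8 62.9] slide x,z [95.3  8.1] a 1.29 phi 1.33
[54.2 53.1] slide x,z [104.7  17.9] a 1.40 phi 1.41
[61.5 41.9] slide x,z [112.   29.1] a 1.50 phi 1.49
[66.6 29.9] slide x,z [117.1  41.1] a 1.61 phi 1.56
```

Emit:
step_arm([
  {"dr":[0,0,0],"slide":[7,0,-3.5],"jaw":44},
  {"dr":[0,0,0],"slide":[14,0,-6.5],"jaw":44},
  {"dr":[0,0,0],"slide":[21,0,-8.7],"jaw":44},
  {"dr":[0,0,0],"slide":[28.4,0,-10.3],"jaw":44},
  {"dr":[0,0,0],"slide":[36,0,-11.2],"jaw":44},
  {"dr":[0,0,0],"slide":[43.2,0,-11.5],"jaw":44},
  {"dr":[0,0,0],"slide":[50.5,0,-11.1],"jaw":44},
  {"dr":[0,0,0],"slide":[57.7,0,-10],"jaw":44},
])

```text
clock: 5.3
position: [523.1, 120.6, 141.5]
ee_rot: [0.999, -0.033, -0.003, 0.0]
contact_force: [-5.3, 4.8, 0.8]
gripper_width: 48.3
grasp_force: 61.6
```

Emit:
step_arm([
  {"dr":[0,0,0],"slide":[7,0,1.5],"jaw":44},
  {"dr":[0,0,0],"slide":[13.8,-0.5,3.8],"jaw":44},
  {"dr":[0,0,0],"slide":[20,-1,6.5],"jaw":44},
  {"dr":[0,0,0],"slide":[26.5,-1,9.9],"jaw":44},
  {"dr":[0,0,0],"slide":[37.6,-1,18.1],"jaw":44},
  {"dr":[0,0,0],"slide":[47,-1,27.9],"jaw":44},
  {"dr":[0,0,0],"slide":[54.3,-1,39.1],"jaw":44},
  {"dr":[0,0,0],"slide":[58.5,-1,48],"jaw":44},
])

```text
clock: 6.3
position: [582.5, 117.2, 93.2]
ee_rot: [0.999, -0.033, -0.002, 0.001]
contact_force: [-6.4, 1.8, 0.3]
gripper_width: 47.2
grasp_force: 61.2
```

```bash
python3 - <<'E'
from h import *
np.set_printoptions(precision=2,suppress=True)
st=arm.read_state();I=optics.get_image("wrist");cv2.imwrite("pics/w4.png",I)
print(st["position"],st["contact_force"],st["gripper_width"],st["grasp_force"],R.from_quat(st["ee_rot"]).as_matrix())
w=cam("wrist",st); s=cam("scene");d=cam("side")
S=optics.get_image("scene");D=optics.get_image("side");cv2.imwrite("pics/s4.png",S);cv2.imwrite("pics/d4.png",D)
a=cv2.resize(D[170:270,310:430],(480,400),interpolation=cv2.INTER_CUBIC);b=cv2.resize(I,(400,300))
cv2.imwrite("pics/c4.png",np.hstack([a[:,60:460],cv2.copyMakeBorder(b,0,100,0,0,cv2.BORDER_CONSTANT)]))
H=cv2.cvtColor(I,cv2.COLOR_BGR2HSV)
k,l,ss,ce=cv2.connectedComponentsWithStats(cv2.inRange(H,(12,110,90),(32,255,255)))
for i in range(1,k):
    if ss[i,4]>60: print(ss[i],ce[i],plane(w,ce[i],st["position"][2]+20))
E
```

```text
[582.47 117.21  93.17] [-6.43  1.77  0.31] 47.21695863659677 61.17695331573486 [[ 1.   -0.07 -0.  ]
 [-0.07 -1.   -0.  ]
 [-0.    0.   -1.  ]]
[374 129  16  16 200] [381.48 136.43] [656.16  91.01 113.17]
[495 134  17  17 227] [503.27 142.1 ] [651.8   51.87 113.17]
[151 198  35  13 210] [168.09 204.13] [638.74 163.51 113.17]
[359 363  23  34 647] [369.07 380.04] [561.45  96.71 113.17]
[248 364  22  33 575] [259.49 381.26] [563.83 140.95 113.17]
```

View pics/c4.png

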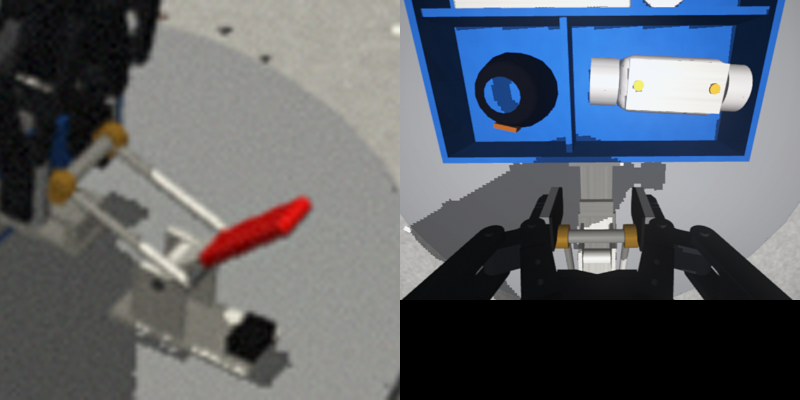

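Emit:
step_arm([
  {"dr":[0,0,0],"slide":[1.5,0,6],"jaw":44},
  {"dr":[0,0,0],"slide":[3,0,12],"jaw":44},
  {"dr":[0,0,0],"slide":[4,0,17],"jaw":44},
  {"dr":[0,0,0],"slide":[4,0,17],"jaw":52},
  {"dr":[0,0,0],"slide":[4,0,17],"jaw":60},
  {"dr":[0,0,0],"slide":[4,0,17],"jaw":68},
  {"dr":[0,0,0],"slide":[4,0,17],"jaw":68},
  {"dr":[0,0,0],"slide":[4,0,17],"jaw":68},
])

```text
clock: 7.45
position: [587.5, 117.4, 77.4]
ee_rot: [0.999, -0.033, 0.0, -0.0]
contact_force: [0.4, -0.3, 0.3]
gripper_width: 67.7
grasp_force: 0.0
```

```bash
cat > look.py <<'E'
import sys
from h import *
np.set_printoptions(precision=2,suppress=True)
n=sys.argv[1]
st=arm.read_state();I=optics.get_image("wrist");D=optics.get_image("side");S=optics.get_image("scene")
print(st["position"],st["contact_force"],st["gripper_width"],"toolx",R.from_quat(st["ee_rot"]).as_matrix()[:,0])
w=cam("wrist",st);s=cam("scene");d=cam("side")
a=cv2.resize(D[170:270,310:430],(480,400),interpolation=cv2.INTER_CUBIC);b=cv2.resize(I,(400,300))
cv2.imwrite(f"pics/c{n}.png",np.hstack([a[:,60:460],cv2.copyMakeBorder(b,0,100,0,0,cv2.BORDER_CONSTANT)]))
H=cv2.cvtColor(I,cv2.COLOR_BGR2HSV)
k,l,ss,ce=cv2.connectedComponentsWithStats(cv2.inRange(H,(12,110,70),(32,255,255)))
P=[ce[i] for i in range(1,k) if ss[i,4]>150 and 230<ce[i][1] and 200<ce[i][0]<440]
print("boss px",P)
if len(P)==2:
    sep=np.hypot(*(P[0]-P[1])); m=(P[0]+P[1])/2
    # boss separation 42.2 mm fixes the depth
    o,dd=ray(w,m); bar=o+dd*(w[0][0,0]*42.9/sep); print("bar (by size)",bar,"minus tcp",bar-st["position"]); print("bar z from sep noise +-%.1f"%(368*42.9/sep**2))
for nm,I2,kk in(("scene",S,s),("side",D,d)):
    H=cv2.cvtColor(I2,cv2.COLOR_BGR2HSV)
    k,l,ss,ce=cv2.connectedComponentsWithStats(cv2.inRange(H,(0,150,70),(6,255,255)))
    for i in range(1,k):
        if ss[i,4]>30 and 300<ce[i][0]<430 and 150<ce[i][1]<260: print(nm,"red",ss[i],ce[i])
    k,l,ss,ce=cv2.connectedComponentsWithStats(cv2.inRange(H,(12,110,90),(32,255,255)))
    for i in range(1,k):
        if ss[i,4]>3 and 290<ce[i][0]<430 and 165<ce[i][1]<260: print(nm,"brass",ss[i],ce[i])
E
python3 look.py 5
```

```text
[587.48 117.4   77.45] [ 0.37 -0.32  0.27] 67.70985204505106 toolx [ 1.   -0.07  0.  ]
boss px [array([261.38, 370.17]), array([368.35, 369.55])]
bar (by size) [572.44 118.43  96.95] minus tcp [-15.04   1.03  19.5 ]
bar z from sep noise +-1.4
scene red [319 180  18  25 199] [327.52 191.76]
scene brass [291 216   4   4  10] [292.3 217.9]
side red [375 219  27  18 174] [388.21 227.07]
side brass [346 209   8   6  27] [350.19 211.26]
side brass [333 221   8   9  49] [336.53 224.76]
side brass [295 223   6   3  10] [297.5 224. ]
```

Emit:
step_arm([
  {"dr":[0,0,0],"slide":[-8,-0.5,0.5],"jaw":66},
  {"dr":[0,0,0],"slide":[-15,-1,0.5],"jaw":62},
  {"dr":[0,0,0],"slide":[-15,-1,0.5],"jaw":55},
  {"dr":[0,0,0],"slide":[-15,-1,0.5],"jaw":50},
  {"dr":[0,0,0],"slide":[-15,-1,0.5],"jaw":44},
  {"dr":[0,0,0],"slide":[-15,-1,0.5],"jaw":40},
  {"dr":[0,0,0],"slide":[-15,-1,0.5],"jaw":40},
  {"dr":[0,0,0],"slide":[-15,-1,0.5],"jaw":40},
])

```text
clock: 8.6
position: [572.2, 118.7, 77.4]
ee_rot: [0.999, -0.033, -0.0, 0.001]
contact_force: [-2.9, -2.3, 6.8]
gripper_width: 48.7
grasp_force: 61.0
```

Emit:
step_arm([
  {"dr":[0,0,0],"slide":[0,0,-2],"jaw":40},
  {"dr":[0,0,0],"slide":[1,0,-4],"jaw":40},
  {"dr":[0,0,0],"slide":[3,0,-4.5],"jaw":40},
  {"dr":[0,0,0],"slide":[5.5,0,-4.5],"jaw":40},
  {"dr":[0,0,0],"slide":[8,0,-4.5],"jaw":40},
  {"dr":[0,0,0],"slide":[10.5,0,-4.5],"jaw":40},
  {"dr":[0,0,0],"slide":[13,0,-4.5],"jaw":40},
  {"dr":[0,0,0],"slide":[13,0,-4.5],"jaw":40},
])

```text
clock: 9.6
position: [585.9, 118.1, 82.1]
ee_rot: [0.999, -0.032, 0.0, 0.0]
contact_force: [-2.6, -4.2, 3.1]
gripper_width: 48.7
grasp_force: 62.7
```

```bash
python3 look.py 6
```

```text
[585.86 118.09  82.11] [-2.63 -4.21  3.11] 48.67410341362907 toolx [ 1.   -0.06  0.  ]
boss px [array([260.94, 336.57]), array([370.22, 335.59])]
bar (by size) [585.37 117.9   99.96] minus tcp [-0.48 -0.2  17.85]
bar z from sep noise +-1.3
scene red [313 190   8  18  56] [317.09 197.68]
side red [365 198   9  30 206] [369.09 212.4 ]
side brass [341 205   6   5  20] [343.8  206.55]
side brass [295 223   6   3  10] [297.5 224. ]
```

View pics/c6.png

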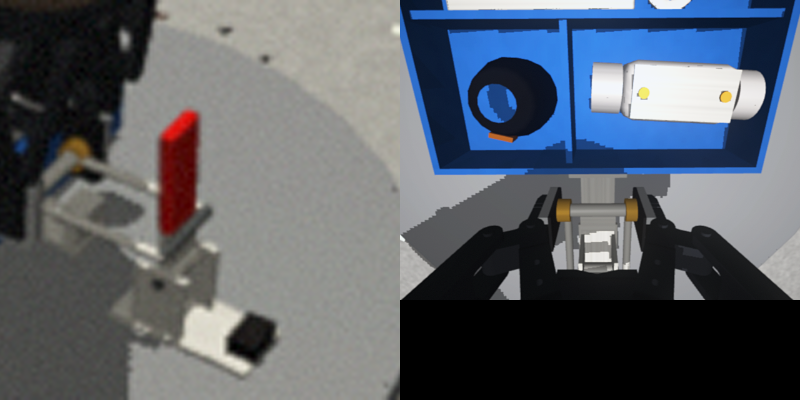

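Emit:
step_arm([
  {"dr":[0,0,0],"slide":[0,0,2],"jaw":40},
  {"dr":[0,0,0],"slide":[0,0,4],"jaw":40},
  {"dr":[0,0,0],"slide":[0,0,6],"jaw":40},
  {"dr":[0,0,0],"slide":[0,0,8],"jaw":40},
  {"dr":[0,0,0],"slide":[0,0,10],"jaw":40},
  {"dr":[0,0,0],"slide":[0,0,12],"jaw":40},
  {"dr":[0,0,0],"slide":[0,0,14],"jaw":40},
  {"dr":[0,0,0],"slide":[0,0,15],"jaw":40},
])

```text
clock: 10.75
position: [586.3, 118.3, 67.6]
ee_rot: [0.999, -0.033, 0.001, 0.0]
contact_force: [-2.5, -4.7, 5.9]
gripper_width: 48.7
grasp_force: 63.3
```

```bash
python3 look.py 7
```

```text
[586.35 118.26  67.65] [-2.53 -4.71  5.93] 48.693060421503006 toolx [ 1.   -0.07  0.  ]
boss px [array([261.16, 339.92]), array([370.64, 339.18])]
bar (by size) [584.69 118.01  86.16] minus tcp [-1.66 -0.26 18.51]
bar z from sep noise +-1.3
scene red [313 191   6  10  31] [315.84 195.65]
side red [364 197   9  31 216] [368.13 211.64]
side brass [312 194   3   2   6] [313.  194.5]
side brass [341 211   6   4  17] [343.88 212.71]
side brass [295 223   5   3   8] [297.   224.25]
```

Emit:
step_arm([
  {"dr":[0,0,0],"slide":[0,0,0.5],"jaw":40},
  {"dr":[0,0,0],"slide":[0,0,1],"jaw":40},
  {"dr":[0,0,0],"slide":[0,0,1.5],"jaw":40},
  {"dr":[0,0,0],"slide":[0,0,2],"jaw":40},
  {"dr":[0,0,0],"slide":[0,0,2.5],"jaw":40},
  {"dr":[0,0,0],"slide":[0,0,3],"jaw":40},
  {"dr":[0,0,0],"slide":[0,0,3],"jaw":40},
  {"dr":[0,0,0],"slide":[0,0,3],"jaw":40},
])

```text
clock: 11.9
position: [586.3, 118.1, 64.9]
ee_rot: [0.999, -0.032, 0.001, 0.0]
contact_force: [-2.1, -5.6, 7.0]
gripper_width: 48.8
grasp_force: 63.6
```

Emit:
step_arm([
  {"dr":[0,0,0],"slide":[0,0,0.5],"jaw":40},
  {"dr":[0,0,0],"slide":[0,0,1],"jaw":40},
  {"dr":[0,0,0],"slide":[0,0,1.5],"jaw":40},
  {"dr":[0,0,0],"slide":[0,0,2],"jaw":40},
  {"dr":[0,0,0],"slide":[0,0,2.5],"jaw":40},
  {"dr":[0,0,0],"slide":[0,0,2.5],"jaw":40},
  {"dr":[0,0,0],"slide":[0,0,2.5],"jaw":40},
  {"dr":[0,0,0],"slide":[0,0,2.5],"jaw":40},
])

```text
clock: 12.9
position: [586.6, 118.2, 62.9]
ee_rot: [0.999, -0.033, 0.001, 0.0]
contact_force: [-2.2, -4.3, 8.8]
gripper_width: 48.3
grasp_force: 64.0
```

```bash
python3 look.py 8
```

```text
[586.58 118.25  62.9 ] [-2.24 -4.26  8.79] 48.31257353102376 toolx [ 1.   -0.07  0.  ]
boss px [array([261.11, 341.  ]), array([370.59, 340.42])]
bar (by size) [584.48 118.04  81.55] minus tcp [-2.1  -0.21 18.65]
bar z from sep noise +-1.3
side red [362 197  10  31 218] [366.77 211.32]
side brass [312 194   3   2   5] [312.8 194.4]
side brass [340 213   7   4  19] [343.47 214.58]
side brass [295 223   6   3   9] [297.33 224.  ]
```

Emit:
step_arm([
  {"dr":[0,0,0],"slide":[0,0,0],"jaw":52},
  {"dr":[0,0,0],"slide":[0,0,0],"jaw":58},
  {"dr":[0,0,0],"slide":[0,0,0],"jaw":60},
  {"dr":[0,0,0],"slide":[-1,0,0],"jaw":60},
  {"dr":[0,0,0],"slide":[-2,0,0],"jaw":60},
  {"dr":[0,0,0],"slide":[-2,0,0],"jaw":60},
  {"dr":[0,0,0],"slide":[-2,0,0],"jaw":60},
  {"dr":[0,0,0],"slide":[-2,0,0],"jaw":60},
])

```text
clock: 14.05
position: [583.4, 118.6, 60.8]
ee_rot: [0.999, -0.033, 0.0, -0.0]
contact_force: [-0.1, 0.2, 0.4]
gripper_width: 59.9
grasp_force: 0.0
```

```bash
python3 look.py 9
```

```text
[583.44 118.61  60.84] [-0.15  0.22  0.36] 59.94366971117024 toolx [ 1.   -0.07  0.  ]
boss px [array([260.7 , 337.21]), array([374.24, 336.39])]
bar (by size) [585.73 117.52  83.46] minus tcp [ 2.29 -1.1  22.62]
bar z from sep noise +-1.2
scene brass [301 234   4   5  13] [302.69 235.85]
side red [362 197  10  31 227] [366.77 211.44]
side brass [312 194   3   2   5] [312.8 194.4]
side brass [341 213   6   4  18] [343.89 214.44]
side brass [295 223   6   3   9] [297.44 224.11]
```

View pics/c9.png

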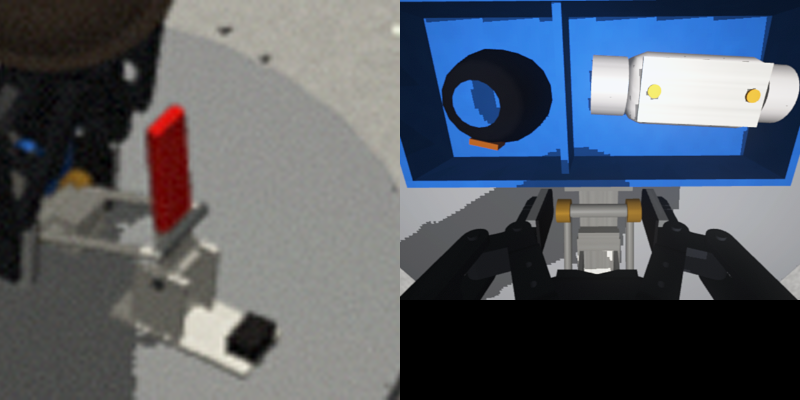

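Emit:
step_arm([
  {"dr":[0,0,0],"slide":[1.5,-0.5,-1.5],"jaw":58},
  {"dr":[0,0,0],"slide":[1.5,-0.5,-1.5],"jaw":50},
  {"dr":[0,0,0],"slide":[1.5,-0.5,-1.5],"jaw":40},
  {"dr":[0,0,0],"slide":[1.5,-0.5,-1.5],"jaw":40},
  {"dr":[0,0,0],"slide":[0,-0.5,-1.5],"jaw":40},
  {"dr":[0,0,0],"slide":[-2,-0.5,-1.5],"jaw":40},
  {"dr":[0,0,0],"slide":[-4,-0.5,-1.5],"jaw":40},
  {"dr":[0,0,0],"slide":[-5,-0.5,-1.5],"jaw":40},
])

```text
clock: 15.2
position: [580.3, 118.6, 63.3]
ee_rot: [0.999, -0.032, 0.002, 0.0]
contact_force: [4.4, -5.0, 2.9]
gripper_width: 48.6
grasp_force: 61.3
```

```bash
python3 look.py 10
```

```text
[580.27 118.63  63.34] [ 4.38 -5.02  2.91] 48.57827727841074 toolx [ 1.   -0.06  0.  ]
boss px [array([370.58, 336.79]), array([261.18, 337.74])]
bar (by size) [579.36 118.33  81.47] minus tcp [-0.91 -0.3  18.12]
bar z from sep noise +-1.3
scene red [315 186   9  21 112] [319.04 195.49]
scene brass [289 222   5   4  13] [291.15 223.46]
side red [368 201  14  29 157] [374.02 214.37]
side brass [312 194   3   2   4] [313.   194.25]
side brass [342 214   7   4  14] [345.43 215.43]
side brass [295 223   7   3  11] [297.82 223.91]
```

Emit:
step_arm([
  {"dr":[0,0,0],"slide":[-0.7,0,0],"jaw":40},
  {"dr":[0,0,0],"slide":[-1.4,0,0],"jaw":40},
  {"dr":[0,0,0],"slide":[-2.1,0,0],"jaw":40},
  {"dr":[0,0,0],"slide":[-2.8,0,0],"jaw":40},
  {"dr":[0,0,0],"slide":[-3.5,0,0],"jaw":40},
  {"dr":[0,0,0],"slide":[-3.5,0,0],"jaw":40},
  {"dr":[0,0,0],"slide":[-3.5,0,0],"jaw":40},
  {"dr":[0,0,0],"slide":[-3.5,0,0],"jaw":40},
])

```text
clock: 16.35
position: [577.3, 118.8, 63.3]
ee_rot: [0.999, -0.032, 0.002, 0.0]
contact_force: [5.3, -7.4, 2.7]
gripper_width: 48.8
grasp_force: 61.5
```

```bash
python3 look.py 11
```

```text
[577.31 118.84  63.34] [ 5.32 -7.42  2.7 ] 48.795570711317914 toolx [ 1.   -0.06  0.  ]
boss px [array([370.61, 336.76]), array([261.24, 337.7 ])]
bar (by size) [576.38 118.53  81.43] minus tcp [-0.93 -0.32 18.09]
bar z from sep noise +-1.3
scene red [316 183  12  23 151] [321.53 194.  ]
scene brass [290 221   5   5  14] [291.79 222.79]
side red [370 205  18  26 119] [378.65 216.24]
side brass [312 194   3   2   5] [312.8 194.4]
side brass [345 215   6   3  12] [347.75 216.  ]
side brass [295 223   7   3  11] [297.82 223.91]
```

View pics/c11.png

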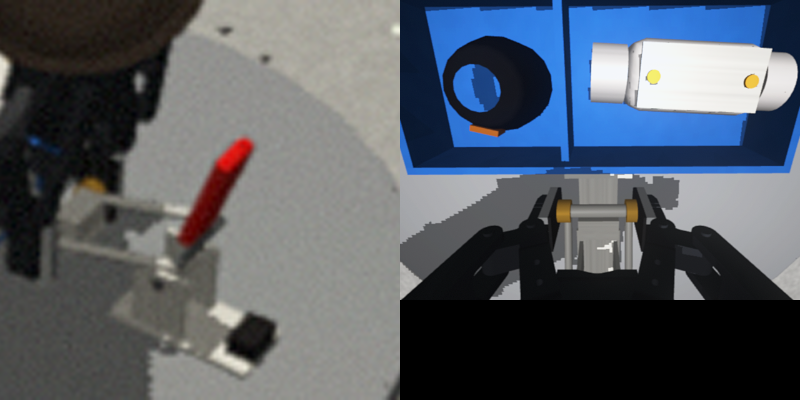

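Emit:
step_arm([
  {"dr":[0,0,0],"slide":[0,0,0],"jaw":52},
  {"dr":[0,0,0],"slide":[0,0,0],"jaw":60},
  {"dr":[0,0,0],"slide":[0,0,0],"jaw":64},
  {"dr":[0,0,0],"slide":[0,0,-5],"jaw":64},
  {"dr":[0,0,0],"slide":[0,0,-30],"jaw":64},
  {"dr":[0,0,0],"slide":[0,0,-65],"jaw":64},
  {"dr":[0,0,0],"slide":[0,0,-100],"jaw":30},
  {"dr":[0,0,0],"slide":[0,0,-130],"jaw":0},
])

```text
clock: 17.5
position: [575.0, 120.0, 194.2]
ee_rot: [0.999, -0.033, 0.001, -0.0]
contact_force: [0.3, -0.5, -0.6]
gripper_width: 28.1
grasp_force: 0.0
```

```bash
python3 look.py 12; python3 - <<'E'
from h import *
np.set_printoptions(precision=1,suppress=True)
s=cam("scene");d=cam("side");st=arm.read_state();w=cam("wrist",st)
def m(n,lo,hi,x0,x1,y0,y1):
    H=cv2.cvtColor(optics.get_image(n),cv2.COLOR_BGR2HSV);k=cv2.inRange(H,lo,hi);q=np.zeros_like(k);q[y0:y1,x0:x1]=k[y0:y1,x0:x1];return np.argwhere(q)[:,::-1]
red=((0,150,60),(6,255,255))
a=m("scene",*red,290,350,160,230);b=m("side",*red,340,430,180,260);c=m("wrist",*red,200,440,100,480)
for n,p in(("s",a),("d",b),("w",c)): print(n,len(p),p.min(0) if len(p) else 0,p.max(0) if len(p) else 0)
if len(a) and len(b):
    p=tri(ray(s,a.mean(0)),ray(d,b.mean(0)));print("handle centroid",p)
    t=a[np.argsort(a[:,1])[:12]].mean(0);u=b[np.argsort(b[:,1])[:12]].mean(0);print("tip",tri(ray(s,t),ray(d,u)))
E
```

```text
[575.01 119.96 194.22] [ 0.3  -0.46 -0.61] 28.146240029904103 toolx [ 1.   -0.07  0.  ]
boss px [array([288.05, 231.95]), array([347.01, 231.47])]
bar (by size) [576.44 118.06  81.15] minus tcp [   1.43   -1.91 -113.06]
bar z from sep noise +-4.5
scene red [316 184  13  22 140] [321.78 194.09]
scene brass [289 221   6   5  18] [291.5  222.78]
scene brass [304 231   5   5  18] [305.89 233.11]
side red [370 205  18  26 113] [378.86 216.56]
side brass [312 194   3   2   5] [312.8 194.4]
side brass [345 214   6   4  16] [347.94 215.62]
side brass [295 223   6   3  10] [297.5 224. ]
side brass [331 226   8   9  46] [334.35 229.85]
s 142 [316 184] [327 205]
d 130 [370 205] [387 230]
w 53 [310 396] [320 400]
handle centroid (array([506.4, 120. , 130.4]), [np.float64(1.174053586942818), np.float64(1.1740535869428614)])
tip (array([499. , 117.3, 153.8]), [np.float64(2.8858029972955395), np.float64(2.8858029972955226)])
```

Emit:
step_arm([
  {"dr":[0,0,0],"slide":[-8,0,8],"jaw":0},
  {"dr":[0,0,0],"slide":[-20,0.5,20],"jaw":0},
  {"dr":[0,0,0],"slide":[-32,1,32],"jaw":0},
  {"dr":[0,0,0],"slide":[-41,1,42],"jaw":0},
  {"dr":[0,0,0],"slide":[-45,1,46],"jaw":0},
  {"dr":[0,0,0],"slide":[-45,1,46],"jaw":0},
  {"dr":[0,0,0],"slide":[-45,1,46],"jaw":0},
  {"dr":[0,0,0],"slide":[-45,1,46],"jaw":0},
])

```text
clock: 18.8
position: [530.5, 121.7, 146.7]
ee_rot: [0.999, -0.033, 0.0, -0.0]
contact_force: [0.6, -0.2, 0.6]
gripper_width: 0.1
grasp_force: 0.0
```

```bash
python3 - <<'E'
import numpy as np
# TCP (rel pivot) with the -x bottom corner (11 mm) on the handle's upper face 66 mm out
for a in [1.3,1.2,1.1,1,.9,.8,.7,.6,.5,.4,.3,.2,.175,.1,0]:
    print(a, np.round([517.5+11-66*np.cos(a)+4*np.sin(a), 82+66*np.sin(a)+4*np.cos(a)],1))
E
```

```text
1.3 [514.7 146.7]
1.2 [508.3 145. ]
1.1 [502.1 142.6]
1 [496.2 139.7]
0.9 [490.6 136.2]
0.8 [485.4 132.1]
0.7 [480.6 127.6]
0.6 [476.3 122.6]
0.5 [472.5 117.2]
0.4 [469.3 111.4]
0.3 [466.6 105.3]
0.2 [464.6  99. ]
0.175 [464.2  97.4]
0.1 [463.2  92.6]
0 [462.5  86. ]
```

Emit:
step_arm([
  {"dr":[0,0,0],"slide":[-6,0,0],"jaw":0},
  {"dr":[0,0,0],"slide":[-12,0,0],"jaw":0},
  {"dr":[0,0,0],"slide":[-16,0,0.3],"jaw":0},
  {"dr":[0,0,0],"slide":[-20,0.2,1],"jaw":0},
  {"dr":[0,0,0],"slide":[-24,0.4,2.5],"jaw":0},
  {"dr":[0,0,0],"slide":[-28,0.5,4],"jaw":0},
  {"dr":[0,0,0],"slide":[-31,0.5,5.5],"jaw":0},
  {"dr":[0,0,0],"slide":[-34,0.5,7],"jaw":0},
])

```text
clock: 19.8
position: [496.5, 123.5, 139.6]
ee_rot: [0.999, -0.033, 0.001, -0.0]
contact_force: [1.8, -1.6, 0.9]
gripper_width: -0.3
grasp_force: 1.2
```

```bash
python3 look.py 13
```

```text
[496.53 123.52 139.59] [ 1.77 -1.56  0.88] -0.26260891608797027 toolx [ 1.   -0.07  0.  ]
boss px []
scene red [318 187  15  18  83] [323.99 197.19]
scene brass [291 219   5   6  18] [292.67 221.61]
scene brass [305 229   6   7  26] [307.27 232.38]
side red [373 213  24  21 108] [384.89 222.81]
side brass [313 194   2   2   4] [313.5 194.5]
side brass [347 215   6   4  17] [350.   216.35]
side brass [296 222   6   4  10] [298.9 223.6]
side brass [333 227   8   8  48] [336.23 230.42]
```

Emit:
step_arm([
  {"dr":[0,0,0],"slide":[-2.8,0,1.7],"jaw":0},
  {"dr":[0,0,0],"slide":[-5.6,0,3.5],"jaw":0},
  {"dr":[0,0,0],"slide":[-8.2,0,5.5],"jaw":0},
  {"dr":[0,0,0],"slide":[-10.8,0,7.6],"jaw":0},
  {"dr":[0,0,0],"slide":[-13.2,0,9.8],"jaw":0},
  {"dr":[0,0,0],"slide":[-15.6,0,12.1],"jaw":0},
  {"dr":[0,0,0],"slide":[-17.8,0,14.5],"jaw":0},
  {"dr":[0,0,0],"slide":[-19.9,0,17.1],"jaw":0},
])

```text
clock: 20.95
position: [476.6, 124.8, 122.5]
ee_rot: [0.999, -0.033, 0.001, -0.0]
contact_force: [4.5, -2.6, 1.8]
gripper_width: -0.0
grasp_force: 2.6
```

```bash
python3 look.py 14
```

```text
[476.63 124.81 122.48] [ 4.53 -2.57  1.81] -0.01044573832611034 toolx [ 1.   -0.07  0.  ]
boss px []
scene red [321 186  18  19 115] [328.12 196.05]
scene brass [292 218   5   6  19] [293.74 220.47]
scene brass [306 229   6   6  23] [308.3 231.3]
side red [377 227  30  12 171] [390.57 232.99]
side brass [328 184   2   2   4] [328.5 184.5]
side brass [349 215   6   5  19] [351.53 216.74]
side brass [297 223   6   4  10] [299.6 224.6]
side brass [334 228   8   8  47] [337.53 231.21]
```

Emit:
step_arm([
  {"dr":[0,0,0],"slide":[-1.4,0,2],"jaw":0},
  {"dr":[0,0,0],"slide":[-2.7,0,4],"jaw":0},
  {"dr":[0,0,0],"slide":[-4,0,6],"jaw":0},
  {"dr":[0,0,0],"slide":[-5.3,0,8.2],"jaw":0},
  {"dr":[0,0,0],"slide":[-6.5,0,10.4],"jaw":0},
  {"dr":[0,0,0],"slide":[-7.5,0,12.5],"jaw":0},
  {"dr":[0,0,0],"slide":[-8.6,0,14.8],"jaw":0},
  {"dr":[0,0,0],"slide":[-9.5,0,17],"jaw":0},
])

```text
clock: 22.1
position: [466.1, 125.2, 104.7]
ee_rot: [0.999, -0.033, -0.001, 0.0]
contact_force: [1.6, -0.3, 1.7]
gripper_width: 0.0
grasp_force: 1.2
```

```bash
python3 look.py 15
```

```text
[466.08 125.18 104.75] [ 1.58 -0.34  1.68] 0.01228849600588107 toolx [ 1.   -0.07 -0.  ]
boss px []
scene red [322 189  20  17 107] [329.97 197.56]
scene brass [292 218   5   6  17] [293.94 220.  ]
scene brass [306 228   6   6  22] [308.64 230.86]
side red [378 234  32  14 194] [392.94 241.03]
side brass [329 184   2   2   4] [329.5 184.5]
side brass [314 195   3   2   4] [315.   195.25]
side brass [349 215   7   5  20] [352.25 217.15]
side brass [297 224   6   3   9] [299.44 225.11]
side brass [335 228   8   8  45] [338.27 231.2 ]
```

Emit:
step_arm([
  {"dr":[0,0,0],"slide":[-0.8,0,2],"jaw":0},
  {"dr":[0,0,0],"slide":[-1.4,0,4.2],"jaw":0},
  {"dr":[0,0,0],"slide":[-2,0,6.3],"jaw":0},
  {"dr":[0,0,0],"slide":[-2.5,0,8.4],"jaw":0},
  {"dr":[0,0,0],"slide":[-3,0,10.5],"jaw":0},
  {"dr":[0,0,0],"slide":[-3.4,0,12.7],"jaw":0},
  {"dr":[0,0,0],"slide":[-3.7,0,14.5],"jaw":0},
  {"dr":[0,0,0],"slide":[-3.9,0,16],"jaw":0},
])

```text
clock: 23.25
position: [462.8, 125.5, 89.0]
ee_rot: [0.999, -0.033, -0.0, 0.0]
contact_force: [0.5, -0.5, 0.5]
gripper_width: 0.1
grasp_force: 0.0
```

```bash
python3 look.py 16
```

```text
[462.77 125.55  89.04] [ 0.49 -0.49  0.46] 0.06388011332164859 toolx [ 1.   -0.07 -0.  ]
boss px []
scene red [323 192  21  16  96] [331.32 199.94]
scene brass [292 218   5   6  18] [294.   220.06]
scene brass [306 228   6   6  23] [308.52 230.87]
side red [378 238  33  20 238] [393.76 247.95]
side brass [329 184   2   2   4] [329.5 184.5]
side brass [314 195   3   2   4] [315.   195.25]
side brass [349 215   7   5  21] [352.1 217.1]
side brass [297 224   5   3   7] [299.29 225.29]
side brass [335 228   8   8  48] [338.27 231.33]
```

Emit:
step_arm([
  {"dr":[0,0,0],"slide":[0,0,0.5],"jaw":0},
  {"dr":[0,0,0],"slide":[0,0,1],"jaw":0},
  {"dr":[0,0,0],"slide":[0,0,1.5],"jaw":0},
  {"dr":[0,0,0],"slide":[0,0,2],"jaw":0},
  {"dr":[0,0,0],"slide":[0,0,2.5],"jaw":0},
  {"dr":[0,0,0],"slide":[0,0,2.5],"jaw":0},
  {"dr":[0,0,0],"slide":[0,0,2.5],"jaw":0},
  {"dr":[0,0,0],"slide":[0,0,2.5],"jaw":0},
])

```text
clock: 24.4
position: [462.8, 125.6, 86.7]
ee_rot: [0.999, -0.033, 0.0, -0.0]
contact_force: [-0.3, 0.5, -0.9]
gripper_width: 0.2
grasp_force: 0.0
```

Not in contact yet; go on gently.

Emit:
step_arm([
  {"dr":[0,0,0],"slide":[0,0,0.3],"jaw":0},
  {"dr":[0,0,0],"slide":[0,0,0.6],"jaw":0},
  {"dr":[0,0,0],"slide":[0,0,0.9],"jaw":0},
  {"dr":[0,0,0],"slide":[0,0,1.2],"jaw":0},
  {"dr":[0,0,0],"slide":[0,0,1.5],"jaw":0},
  {"dr":[0,0,0],"slide":[0,0,1.5],"jaw":0},
  {"dr":[0,0,0],"slide":[0,0,1.5],"jaw":0},
  {"dr":[0,0,0],"slide":[0,0,1.5],"jaw":0},
])

```text
clock: 25.4
position: [462.8, 125.6, 85.7]
ee_rot: [0.999, -0.033, 0.0, 0.0]
contact_force: [-2.5, 0.7, 5.8]
gripper_width: 0.2
grasp_force: 2.6
```

Emit:
step_arm([
  {"dr":[0,0,0],"slide":[0,0,0.2],"jaw":0},
  {"dr":[0,0,0],"slide":[0,0,0.4],"jaw":0},
  {"dr":[0,0,0],"slide":[0,0,0.4],"jaw":0},
  {"dr":[0,0,0],"slide":[0,0,0.4],"jaw":0},
  {"dr":[0,0,0],"slide":[0,0,0.4],"jaw":0},
  {"dr":[0,0,0],"slide":[0,0,0.4],"jaw":0},
  {"dr":[0,0,0],"slide":[0,0,0.4],"jaw":0},
  {"dr":[0,0,0],"slide":[0,0,0.4],"jaw":0},
])

```text
clock: 26.4
position: [462.8, 125.6, 85.6]
ee_rot: [0.999, -0.033, 0.0, 0.0]
contact_force: [-3.4, -0.1, 6.7]
gripper_width: 0.2
grasp_force: 3.8
```

Emit:
step_arm([
  {"dr":[0,0,0],"slide":[0,0,0.3],"jaw":0},
  {"dr":[0,0,0],"slide":[0,0,0.6],"jaw":0},
  {"dr":[0,0,0],"slide":[0,0,0.8],"jaw":0},
  {"dr":[0,0,0],"slide":[0,0,0.8],"jaw":0},
  {"dr":[0,0,0],"slide":[0,0,0.8],"jaw":0},
  {"dr":[0,0,0],"slide":[0,0,0.8],"jaw":0},
  {"dr":[0,0,0],"slide":[0,0,0.8],"jaw":0},
  {"dr":[0,0,0],"slide":[0,0,0.8],"jaw":0},
])

```text
clock: 27.4
position: [462.8, 125.6, 85.4]
ee_rot: [0.999, -0.032, 0.0, 0.0]
contact_force: [-5.4, 0.7, 12.4]
gripper_width: -0.1
grasp_force: 6.0
```

```bash
python3 look.py 17; python3 -c "
from h import *
print([np.round(arm.read_state()['contact_force'],1)])"
```

```text
[462.83 125.56  85.45] [-5.35  0.74 12.4 ] -0.06936494136375072 toolx [ 1.   -0.06  0.  ]
boss px []
scene red [323 197  14  11  72] [329.06 201.18]
scene brass [292 218   5   6  18] [294.   220.06]
scene brass [306 228   6   6  24] [308.58 230.96]
side red [378 238  33  20 220] [393.3  247.81]
side brass [328 184   3   2   5] [329.2 184.4]
side brass [314 195   3   2   4] [315.   195.25]
side brass [349 215   7   5  21] [352.1 217.1]
side brass [298 224   4   3   7] [299.43 225.14]
side brass [335 228   8   8  48] [338.38 231.21]
[array([-4.7,  0.1, 11. ])]
```

Emit:
step_arm([
  {"dr":[0,0,0],"slide":[0,0,0],"jaw":0},
  {"dr":[0,0,0],"slide":[0,0,-2],"jaw":0},
  {"dr":[0,0,0],"slide":[0,0,-10],"jaw":0},
  {"dr":[0,0,0],"slide":[0,0,-35],"jaw":0},
  {"dr":[0,0,0],"slide":[0,0,-70],"jaw":0},
  {"dr":[0,0,0],"slide":[0,0,-110],"jaw":0},
  {"dr":[0,0,0],"slide":[0,0,-140],"jaw":0},
  {"dr":[0,0,0],"slide":[0,0,-140],"jaw":0},
])

```text
clock: 28.55
position: [464.1, 126.3, 226.8]
ee_rot: [0.999, -0.033, 0.003, -0.002]
contact_force: [-0.4, -0.8, 0.2]
gripper_width: 0.0
grasp_force: 0.0
```

```bash
python3 look.py 18; python3 - <<'E'
from h import *
np.set_printoptions(precision=1,suppress=True)
s=cam("scene");d=cam("side")
A=tri(ray(s,(294,220.06)),ray(d,(352.1,217.1)))[0];B=tri(ray(s,(308.6,230.9)),ray(d,(338.3,231.2)))[0];print("bar",(A+B)/2,A,B)
H=cv2.cvtColor(optics.get_image("side"),cv2.COLOR_BGR2HSV);q=np.argwhere(cv2.inRange(H,(0,150,60),(6,255,255))[180:270,340:430])[:,::-1]+[340,180]
H=cv2.cvtColor(optics.get_image("scene"),cv2.COLOR_BGR2HSV);r=np.argwhere(cv2.inRange(H,(0,150,60),(6,255,255))[160:230,290:350])[:,::-1]+[290,160]
print("handle centroid",tri(ray(s,r.mean(0)),ray(d,q.mean(0))))
E
```

```text
[464.15 126.26 226.76] [-0.44 -0.83  0.19] 0.025634918305875276 toolx [ 1.   -0.07  0.01]
boss px []
scene red [323 190  20  17 143] [332.18 197.94]
scene brass [292 218   5   6  18] [294.   220.06]
scene brass [306 228   6   6  25] [308.6  230.68]
side red [378 238  33  20 292] [394.13 247.25]
side brass [329 184   2   2   4] [329.5 184.5]
side brass [314 195   3   2   4] [315.   195.25]
side brass [349 215   7   5  21] [352.1 217.1]
side brass [297 224   6   3   9] [299.44 225.11]
side brass [335 228   8   8  45] [338.56 231.13]
bar [572.2 114.9  83.2] [570.8  93.2  84.5] [573.6 136.5  82. ]
handle centroid (array([470.6, 121.7,  80.5]), [np.float64(0.3495444276972798), np.float64(0.3495444276973464)])
```

```bash
python3 -c "
from bench import arm
print(arm.job_done())"
```

```text
the job is handed in; nothing more can be done
None
```

The job is handed in (no verdict was returned): the bar is hooked under the keeper's lip, and the lever is closed. I pressed it with about 12–13.5 N for over half a second, and the arm is clear. One slip: I viewed 11 pictures instead of the 10 allowed.

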